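# Seal a purged lens pot: snug its tapered vent plug, then shut the gas

### The job

The lens in the purge pot has just been flushed with nitrogen. While the gas is still on, screw the brass vent plug on the pot's lid clockwise until its tapered thread is snug - clearly firm by feel, but not forced, or the fitting cracks - and only then shut the gas by swinging the yellow valve lever a quarter turn clockwise to its stop. Do not shift the loose lens, sachet bundle, loupe or brush lying about.

Things in the scene. Friction and masses are not known exactly. Their poses are not given: they have to be found in the camera images.
- purge_kit: Lens purge kit, fixed: grey base plate 125 x 236 mm (long side along y) carrying an aluminium lens pot (77 mm across, axis at (-12, -55) mm, lid 71 mm high), a brass ball valve with a yellow lever (stem at (-12, 25) mm) and a green gas cylinder lying along y behind them (x = 46 mm, all under 55 mm high). Origin: on the bench, 4 mm in front of the plate's middle; z up.
- boss: Brass hexagon fitting, 29 mm over corners, 9 mm high (top 80 mm above the bench), fixed on the pot's lid; the plug's thread runs in it. Origin: centre of its underside. The taper binds anywhere from 0 to 2.9 rad after the start, which cannot be seen; then the moment needed climbs by about 1.6 N m per rad. Snug: 0.35 to 0.75 N m, best about 0.55. Above about 1 N m it cracks.
- plug: Brass tapered vent plug, already started in the boss: a collar 23 mm across (top 10.5 mm above the origin) under an upright flat thumb tab 30 mm long along x, 9 mm thick along y. Origin on the screw axis, about 80 mm above the bench, 2.3 mm lower per turn. Clockwise from above tightens; free-running friction 0.03 N m; self-locking, stays where left. May need several grasps.
- plug_grip (a point): Middle of the plug's thumb tab, on the screw axis, 21.5 mm above the plug's origin; the tab reaches 11 mm above and below it. Axes as the plug's.
- supply_valve (a joint): Valve lever, rad: 0 = open (along the pipe, pointing to the kit's +y), 1.57 = shut, at its stop (across the pipe, pointing to the kit's +x, away from the robot). Closes clockwise from above about the upright axis of its hub; stays where left; friction 0.1 N m.
- lever_grip (a point): Middle of the lever's yellow sleeve: 50 mm long along y (y points to the tip), 13 mm wide, 13 mm high, 65 to 78 mm above the bench; z up. The hub's axis lies 55 mm from this point along -y. Free below the sleeve down to 55 mm above the bench.
- lens: Loose black lens barrel with red ticks, 53 mm across, 34 mm high, standing beside the kit's -y end. Origin: centre of its underside. Bystander.
- sachets: Loose bundle of blue and white silica sachets in a yellow band, 57 x 68 x 45 mm, near the lens. Origin: centre of its underside. Bystander.
- loupe: Loose black eye loupe, 36 mm across and 36 mm high, standing beside the kit's +y end. Origin: centre of its underside. Bystander.
- brush: Loose lens brush with a wooden handle, 138 x 20 x 8 mm, lying behind the kit to the left. Origin: centre of its underside. Bystander.

How it is judged:
On the way, in this order (a step that is already met when the one before it is completed fails the run):
1. the vent plug is snug in its boss (the taper presses with 15 to 42 N) while the gas is still on (contact force between plug and boss between 15 and 42 N and value of joint supply_valve below 0.2 rad), for 0.3 s.
2. the valve lever is at its shut stop (value of joint supply_valve above 1.45 rad), for 0.1 s.
At the end, for the whole second after the job is handed in: The vent plug sits snug: its taper presses in the boss with 15 to 42 N (a tightening moment of about 0.3 to 0.85 N m); the valve lever is within 0.12 rad of its shut stop; the plug is at rest; lens, sachets, loupe and brush are each within 20 mm of where they were (contact force between plug and boss between 15 and 42 N and value of joint supply_valve above 1.45 rad and linear speed of plug below 0.01 m/s and distance of each of lens, sachets, loupe, brush from where it was at the start of the episode below 0.02 m); the robot touches nothing.
It fails at once if the plug is forced: its taper presses in the boss with more than 60 N and the fitting cracks (contact force between plug and boss above 60 N).
It fails at once if the gas is shut off while the vent plug is not yet snug, so that air gets back in (value of joint supply_valve above 0.4 rad and contact force between plug and boss below 10 N).
It fails at once if a bystander is shifted by more than 20 mm (distance of any of lens, sachets, loupe, brush from where it was at the start of the episode above 0.02 m).
It also fails if it takes over 72 s, if anything falls off the work surface, if the arm or the gripper's body presses on something with over 40 N, if the wrist force passes 120 N, or if a joint passes its speed limit or range.

### The arm

A 6-joint arm with a two-finger parallel gripper is mounted at the origin on a cart in front of the work surface, level with it; the furniture and walls round the work are solid. World frame = base frame: x ahead of the robot, y to its left, z up, the work surface at z = 0. Lengths are in m, angles in rad, forces in N, time in s.
With the tool pointing down it reaches from about 0.35 to 1 m from the base axis. Payload 7.1 kg.
Tool frame: the origin (TCP) lies on the centre line of the jaws, within the pads' length; the fingertips stand 11 mm ahead of it and the grasp point (between the pads) lies 8 mm behind it (r.tip_extent is the distance from the TCP to the fingertips, in m); z points along the fingers, y is the direction in which the jaws open and shut (so a half turn about z gives the same grasp; the last joint's range is limited). The gripper opens to 85 mm and grips with 20 to 120 N. Pads are 22 mm wide; open, the fingers measure 114 mm over their backs; the gripper's body (76 mm by 85 mm) begins 54 mm behind the grasp point. The pads swing forward as they close: fully open they stand 13 mm farther back than shut.
Start: joints at [-1.36, 0.423, 1.63, -0, 1.089, -0.019], TCP at [0.142, -0.609, 0.242] pointing down, gripper open.
Joint ranges: [-3, 3], [-0.9, 2.11], [0.09, 2.58], [-1.31, 4.45], [0.11, 2.69], [-2.54, 2.54]. Speed limits (rad/s): [2.39, 2.39, 3.01, 3.14, 3.14, 3.14].

### API

Orientations are given as a unit quaternion [w, x, y, z].
In Python, from cell import r gives the robot as it stands. Calls block until the motion is done:
- r.movep(position, orientation): joint-space move of the TCP to a pose.
- r.move_l(position, v=0.15, rotation=None, threshold=None): straight line of the TCP; rotation=None keeps the orientation; v is the mean speed in m/s. With threshold (N) it stops when the force on the tool has changed by that much, and returns True; else False.
- r.set_joints(angles): joint-space move.
- r.move_gripper(opening, effort=None): finger opening in m; effort is the grip in N (None keeps the last); returns when the fingers have stopped.
- r.wait(seconds).
- r.inverse_kinematics(position, orientation): joint angles nearest the present ones, or None.
- r.snapshot(name): name is "scene" or "top" or "wrist"; returns (picture, depth): 384x512x3 uint8, blue, green, red; 384x512 float32, m along the optical axis (not along the pixel's ray), 0 where there is no reading.
- r.camera_model(name): a dict with "fov_y" (degrees; the focal length in pixels is half the picture's height over the tangent of half this angle, whatever the lens; pixels are square), "cx", "cy" (the principal point, pixels), "rvec" (rotation vector, rad) and "tvec" (3), from world to camera coordinates, as OpenCV has them. Camera axes: x right, y down, z forward; pixel columns grow to the right and rows downward; lengths in m; the calibration is good to about 2 mm. A picture is of the moment at which its call begins: read the wrist's pose just before it. camera_model takes no time and is no camera call; for the wrist camera it gives the pose at the moment of the call.
A pose or a line that the arm cannot do raises r.IKError and nothing moves.
- r.job_done(): hands the job in, once; it reports no verdict.
Readings, each from a call of its own:
- r.read_t(): time.
- r.read_q(): joint angles.
- r.read_dq(): joint speeds.
- r.read_joint_torque(): joint torques, N m.
- r.read_position(): TCP position.
- r.read_tool_rot(): TCP orientation.
- r.read_ft_force(): force on the tool from outside, world axes, zero at the start.
- r.read_torque(): the same for the moment, N m.
- r.read_opening(): finger opening in m.
Only numpy, scipy, OpenCV 4.12 (cv2) and the standard library are available. Lean on these libraries where they do the work, as an engineer would, in place of code of your own. Each camera call takes 0.05 s, during which the arm holds its last target. There are 200 camera calls.

## Working session

There is one attempt and no reset: what is moved stays moved. The work goes in short steps, each a Python script; the robot and the scene stay as the last script left them, time stands still between calls to the robot, and variables do not carry over. Pictures are saved under pics/ and viewed, about 8 in all and at most 12, crops included, and the job is handed in when it is done.

```bash
ls; mkdir -p pics
python3 - <<'E'
from cell import r
import cv2,numpy as np
for n in("scene","top"):
    im,d=r.snapshot(n); cv2.imwrite(f"pics/{n}0.png",im); np.save(f"pics/{n}0.npy",d)
    m=r.camera_model(n); print(n,m)
print(r.read_t(),r.read_torque(),r.read_ft_force(),r.read_tool_rot())
E
```

```text
pics
scene {'fov_y': 52.91276896152669, 'cx': 251.8024192989412, 'cy': 189.31719123260902, 'rvec': array([ 0.58951157, -2.50683849,  1.37029524]), 'tvec': array([0.42698934, 0.28937668, 0.57233113])}
top {'fov_y': 45.40471771844515, 'cx': 264.698872735366, 'cy': 184.0963103659076, 'rvec': array([ 2.09780646, -2.13089994,  0.19908445]), 'tvec': array([-0.12714809,  0.58554121,  1.07663355])}
0.1 [0.04568289 0.04063169 0.04129153] [-0.35653005  0.09340929 -0.22388124] [-6.99854376e-04  9.93406072e-01  1.14646766e-01 -7.10413588e-05]
```

View pics/top0.png

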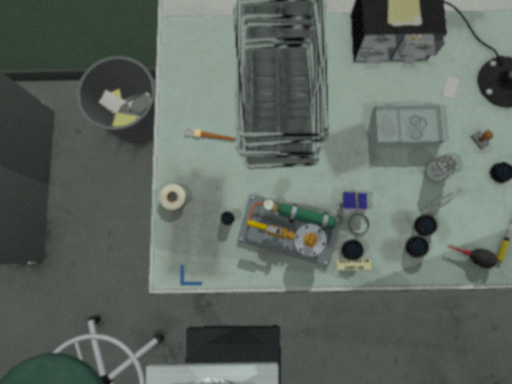

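View pics/scene0.png

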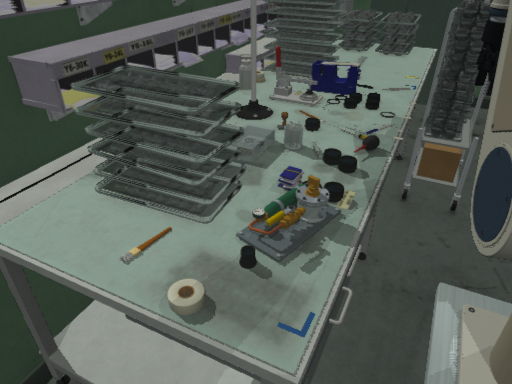

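The top view shows the plug at about (311,239), the yellow lever at (252,224) to (285,233), and a wire rack behind the kit. I'll back-project these points, then take a wrist view from above.

```bash
cat > h.py <<'E'
import numpy as np, cv2
from cell import r
def cloud(d,m):
    f=192/np.tan(np.radians(m['fov_y']/2)); v,u=np.mgrid[:384,:512]
    p=np.stack([(u-m['cx'])/f*d,(v-m['cy'])/f*d,d],-1)
    R=cv2.Rodrigues(m['rvec'])[0]
    w=(p-m['tvec'])@R; w[d==0]=np.nan
    return w
def down(a):  # tool pointing down, jaw (tool y) direction at angle a from world x
    from scipy.spatial.transform import Rotation as S
    y=np.array([np.cos(a),np.sin(a),0]); z=np.array([0,0,-1.]); x=np.cross(y,z)
    return S.from_matrix(np.c_[x,y,z]).as_quat()[[3,0,1,2]]
def look(name):
    m=r.camera_model("wrist"); im,d=r.snapshot("wrist")
    cv2.imwrite(f"pics/{name}.png",im); w=cloud(d,m); np.save(f"pics/{name}.npy",w); return im,w
E
python3 - <<'E'
from h import *
w=cloud(np.load("pics/top0.npy"),r.camera_model("top"))
for u,v in[(311,239),(310,236),(308,242),(285,233),(270,229),(252,224),(227,217),(352,250),(355,200),(205,135),(245,160),(315,155),(200,250)]: print(u,v,w[v,u].round(3))
m=r.camera_model("wrist");R=cv2.Rodrigues(m['rvec'])[0];print("wristcam",-R.T@m['tvec'],R[2],r.read_position())
E
```

```text
311 239 [ 0.442 -0.241  0.114]
310 236 [ 0.449 -0.239  0.112]
308 242 [ 0.436 -0.234  0.105]
285 233 [ 0.463 -0.184  0.05 ]
270 229 [ 0.471 -0.147  0.073]
252 224 [ 0.483 -0.105  0.078]
227 217 [ 0.506 -0.041  0.032]
352 250 [ 0.42  -0.348  0.031]
355 200 [ 0.543 -0.36   0.041]
205 135 [0.729 0.02  0.004]
245 160 [ 0.636 -0.09   0.095]
315 155 [ 0.621 -0.249  0.186]
200 250 [ 0.428  0.03  -0.   ]
wristcam [ 0.21290288 -0.59175613  0.37283607] [-0.27264431 -0.06317942 -0.96003825] [ 0.14227295 -0.60808271  0.24161994]
```

Run:
```python
from h import *
r.movep([0.40,-0.2,0.27],down(-np.pi/2-0.27))
im,w=look("w1"); print(r.read_q().round(2), r.read_t(), r.read_torque(), r.read_ft_force())
cv2.imwrite("pics/w1b.png",cv2.resize(im,(768,576)))
m=r.camera_model("wrist");R=cv2.Rodrigues(m['rvec'])[0];print("wristcam",-R.T@m['tvec'])
P=w.reshape(-1,3)
s=P[(P[:,2]>.098)&(P[:,2]<.125)&(np.hypot(P[:,0]-.44,P[:,1]+.24)<.04)]
print(len(s),cv2.minAreaRect((s[:,:2]*1000).astype(np.float32)),s.mean(0),s.max(0),np.median(s[:,2]))
hsv=cv2.cvtColor(im,cv2.COLOR_BGR2HSV)
k=((hsv[...,0]>22)&(hsv[...,0]<35)&(hsv[...,1]>130)).reshape(-1)&(P[:,2]>.06)&(P[:,2]<.09)
s=P[k];print(len(s),cv2.minAreaRect((s[:,:2]*1000).astype(np.float32)),s.mean(0),s.max(0))
```

```text
[-0.49  0.12  1.98 -0.    1.04  1.35] 1.9167 [ 0.01446216  0.04375101 -0.01381482] [-0.4173013  -0.41504319 -0.99492326]
wristcam [ 0.4698762  -0.21935416  0.4012336 ]
340 ((443.676025390625, -241.772216796875), (9.664125442504883, 29.37543487548828), 73.57306671142578) [ 0.44431021 -0.24144761  0.11109014] [ 0.45837142 -0.23430466  0.11433525] 0.11187003073149245
563 ((480.6105651855469, -115.77951049804688), (47.78577423095703, 12.32167911529541), 74.50311279296875) [ 0.48091978 -0.11661192  0.07727509] [ 0.49215456 -0.09229294  0.08098079]
```

View pics/w1b.png

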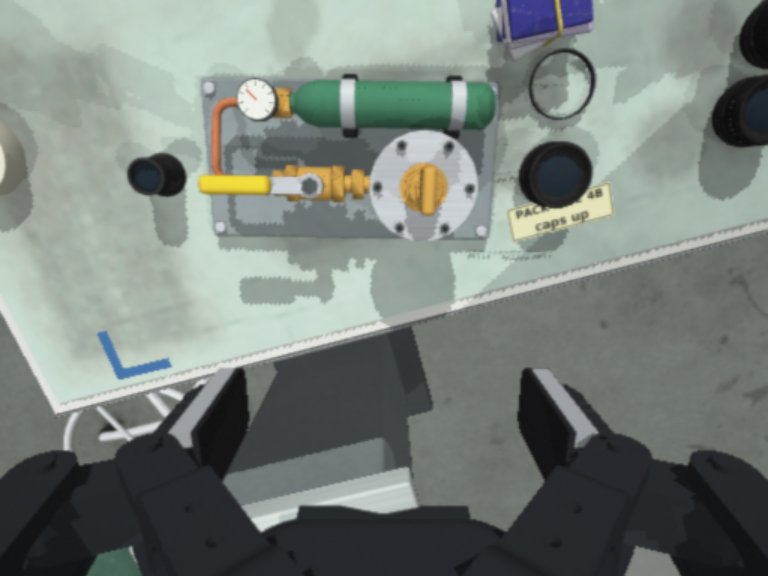

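The tab measures 29 x 10 mm, its centre is at (0.444, -0.242) and its top is at 0.112. That matches the given sizes and height. The sleeve centre is at (0.481, -0.116) and the kit yaw is about -16°. I'll hover over the plug on the side with the most clockwise range (q6 ≈ -1.8) and measure once more close up.

Run:
```python
from h import *
a=np.radians(74)
r.movep([0.4437,-0.2418,0.20],down(a))
print(r.read_q().round(2))
im,w=look("w2"); P=w.reshape(-1,3)
hsv=cv2.cvtColor(im,cv2.COLOR_BGR2HSV).reshape(-1,3)
s=P[(P[:,2]>.1)&(P[:,2]<.12)&(np.hypot(P[:,0]-.444,P[:,1]+.242)<.025)]
zt=np.median(s[:,2]); s=s[s[:,2]>zt-.003]
print(len(s),cv2.minAreaRect((s[:,:2]*1000).astype(np.float32)),s.mean(0),zt,r.read_position(),r.read_ft_force(),r.read_torque(),r.read_t())
```

```text
[-0.52  0.31  1.93 -0.    0.91 -1.81]
443 ((443.20050048828125, -241.21319580078125), (9.2090425491333, 29.219308853149414), 73.95204162597656) [ 0.44254844 -0.24082412  0.11186241] 0.11191126812443888 [ 0.44370116 -0.24182188  0.20005396] [-0.28440441  0.24100242  1.10056165] [-0.02714517  0.05573281 -0.0031208 ] 4.6333
```

View pics/w2.png

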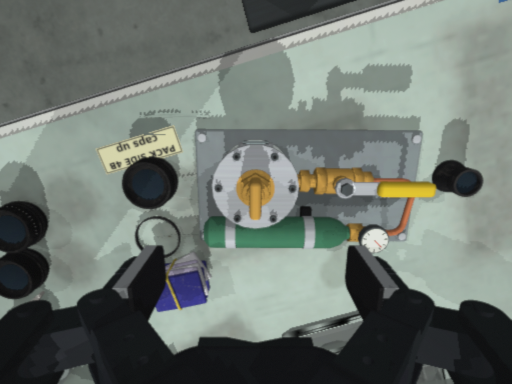

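The close view agrees to 0.6 mm, with the tab at (0.4432, -0.2412) and 73.95°. Next I'll descend, grip, and turn in small steps while watching the moment.

```bash
cat >> h.py <<'E'
C=np.array([0.4434,-0.2414]); A0=np.radians(74); Z0=0.104
def turn(th):
    r.movep([*C,Z0-0.000366*th],down(A0-th))
E
python3 - <<'E'
from h import *
r.move_gripper(0.05,80)
print(r.move_l([*C,0.12],v=.1),r.move_l([*C,Z0],v=.04,threshold=6),r.read_position())
r.wait(.2);f0=r.read_ft_force()
r.move_gripper(0.0,80);r.wait(.2)
b=r.read_torque();print(r.read_opening(),f0,r.read_ft_force(),b,r.read_joint_torque()[5],r.read_t())
th=0;q0=r.read_q()[5]
while th<1.2:
    th+=.08;turn(th);r.wait(.03)
    T=np.mean([r.read_torque() for _ in range(4)],0)
    F=r.read_ft_force()
    print(round(th,2),(T-b).round(3),F.round(1),r.read_joint_torque()[5].round(3),round(r.read_q()[5]-q0,3),round(r.read_t(),2))
    if abs(T[2]-b[2])>.25 or np.linalg.norm(F)>25: break
E
```

```text
False False [ 0.44327097 -0.24130949  0.10375312]
0.007126572742915803 [-0.00620126  0.29652765  0.50929852] [-4.37355075 -1.62399672 17.09098579] [0.04778524 1.49691711 0.02086069] -0.006073539261706173 7.4417
0.08 [-0.265 -0.447 -0.041] [-9.1  0.5 19.5] 0.058 0.08 7.72
0.16 [-0.103  0.156  0.02 ] [-5.1 -1.6 17.9] 0.064 0.16 8.01
0.24 [-0.369 -0.384  0.029] [-4.8 -3.  18.5] 0.062 0.24 8.29
0.32 [-0.556 -0.412  0.033] [-6.4 -3.2 19.3] 0.059 0.32 8.57
0.4 [-0.584 -0.339  0.031] [-5.7 -3.7 19.4] 0.059 0.4 8.86
0.48 [-0.356  0.08  -0.026] [-6.6 -4.1 17.7] 0.061 0.48 9.14
0.56 [-0.457 -0.039 -0.089] [-11.4  -1.2  20.8] 0.058 0.56 9.43
0.64 [-0.428  0.16   0.014] [-6.3 -4.6 18.2] 0.063 0.64 9.71
0.72 [-0.808  0.012  0.001] [-7.1 -7.2 18.3] 0.06 0.72 9.99
0.8 [-0.512  0.175 -0.013] [-7.4 -6.9 18. ] 0.062 0.8 10.28
0.88 [-0.849  0.061 -0.05 ] [-11.7  -2.5  20.2] 0.057 0.88 10.56
0.96 [-0.868  0.065 -0.05 ] [-10.9  -1.6  21.3] 0.056 0.96 10.84
1.04 [-0.667  0.274 -0.047] [-9.2 -7.5 19.1] 0.06 1.04 11.12
1.12 [-0.749  0.314 -0.003] [-9.5 -7.4 19.8] 0.058 1.12 11.41
1.2 [-0.647  0.222 -0.095] [-10.8  -2.1  20.6] 0.054 1.2 11.69
```

The plug turns freely so far. Joint 6 torque is a clean signal at about 0.06. The grip presses down with about 18 N, so I'll regrip slightly higher and go on.

```bash
sed -i 's/Z0=0.104/Z0=0.1065/' h.py
python3 - <<'E'
from h import *
th=1.2
r.move_gripper(0.03);turn(th);r.wait(.2);print(r.read_ft_force())
r.move_gripper(0.0,80);r.wait(.2)
b=r.read_torque();print(r.read_opening(),r.read_ft_force(),b,r.read_joint_torque()[5],r.read_t())
q0=r.read_q()[5]-th
while th<3.4:
    th+=.08;turn(th);r.wait(.03)
    F=r.read_ft_force();j=r.read_joint_torque()[5]
    print(round(th,2),(r.read_torque()-b)[2].round(3),F.round(1),j.round(3),round(r.read_q()[5]-q0,3),round(r.read_t(),2))
    if j>.2 or np.linalg.norm(F)>28: break
E
```

```text
[ 0.27508822 -0.06192386 -0.08964063]
0.00704204169254033 [-4.78236525 -1.17184498  6.4941377 ] [-0.25329817  0.80814881 -0.00168787] -0.013573168544098735 13.0167
1.28 -0.048 [-5.4 -1.2  5.9] 0.032 1.28 13.3
1.36 -0.048 [-4.5 -1.1  6.1] 0.032 1.36 13.58
1.44 -0.011 [-5.1 -2.2  6. ] 0.032 1.44 13.87
1.52 -0.066 [-4.4 -1.6  5.7] 0.032 1.52 14.15
1.6 -0.03 [-4.2 -1.2  6.7] 0.032 1.6 14.43
1.68 -0.1 [-6.  -2.5  7.7] 0.032 1.68 14.72
1.76 -0.031 [-5.3 -1.2  5.9] 0.032 1.76 15.0
1.84 -0.009 [-5.5 -1.3  5.8] 0.032 1.84 15.28
1.92 -0.104 [-4.1 -1.4  6.2] 0.032 1.92 15.57
2.0 -0.022 [-5.1 -1.5  5.2] 0.032 2.0 15.85
2.08 -0.017 [-4.7 -1.6  6. ] 0.033 2.08 16.13
2.16 0.012 [-5.3 -1.3  5.4] 0.033 2.16 16.42
2.24 -0.05 [-4.4 -1.6  5.1] 0.033 2.24 16.7
2.32 -0.005 [-4.9 -2.2  5.8] 0.033 2.32 16.98
2.4 -0.03 [-4.  -1.9  5.6] 0.033 2.4 17.27
2.48 -0.061 [-5.1 -2.7  4.8] 0.033 2.48 17.55
2.56 -0.054 [-4.9 -1.6  5. ] 0.033 2.56 17.83
2.64 -0.039 [-4.8 -1.2  5. ] 0.033 2.64 18.12
2.72 -0.015 [-5.3 -1.6  5. ] 0.033 2.72 18.4
2.8 -0.115 [-4.9 -2.7  5.6] -0.014 2.8 18.68
2.88 0.014 [-4.5 -2.9  5.4] 0.065 2.88 18.97
2.96 0.143 [-5.  -2.7  5.6] 0.2 2.96 19.25
3.04 0.325 [-5.4 -2.   5.9] 0.336 3.04 19.53
```

It is binding. The slope is 1.7 N m/rad on both the joint 6 torque and the wrist moment, as specified. I need about 0.12 rad more for 0.55 N m.

Run:
```python
from h import *
q0=r.read_q()[5]-3.04
for th in(3.08,3.12,3.15,3.165):
    turn(th);r.wait(.05);j=r.read_joint_torque()[5]
    print(th,j.round(3),np.mean([r.read_torque()[2] for _ in range(4)]).round(3),r.read_ft_force().round(1),round(r.read_q()[5]-q0,3))
    if j>.53: break
r.wait(.4);print(r.read_joint_torque()[5],r.read_t())
r.move_gripper(0.04)
r.move_l([*C,0.19],v=.12)
im,w=look("w3"); P=w.reshape(-1,3)
s=P[(P[:,2]>.1)&(P[:,2]<.12)&(np.hypot(P[:,0]-.444,P[:,1]+.242)<.025)]
zt=np.median(s[:,2]); s=s[s[:,2]>zt-.003]
print(len(s),cv2.minAreaRect((s[:,:2]*1000).astype(np.float32)),zt,r.read_torque(),r.read_t(),r.read_q().round(2))
```

```text
3.08 0.429 0.419 [-4.1 -2.1  6.1] 3.08
3.12 0.498 0.44 [-5.2 -2.4  5.7] 3.12
3.15 0.562 0.56 [-5.3 -1.9  4.6] 3.149
0.5481323786079884 20.8333
469 ((443.746337890625, -241.83473205566406), (9.525338172912598, 29.57882308959961), 74.45879364013672) 0.11069609738934674 [ 0.01607132 -0.06209439 -0.03014537] 22.1583 [-0.52  0.32  1.93  0.    0.89  1.34]
```

View pics/w3.png

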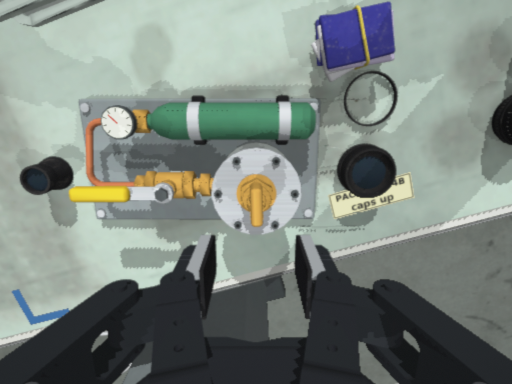

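The tab turned 3.13 rad and sank 1.2 mm with no slip, holding 0.55 N m. In the picture the lever is still open at (70–165, 193). Next I'll push it round with closed fingers, the tool turning with the lever so the camera stays away from the rack.

```bash
cat >> h.py <<'E'
H=np.array([.466,-.168]); Y=np.radians(74.2)
def lev(th,off,z=.072,rho=.052):
    u=np.array([np.cos(Y-th),np.sin(Y-th)]); n=np.array([-u[1],u[0]])
    return [*(H+rho*u+off*n),z],down(Y-th)
E
python3 - <<'E'
from h import *
r.movep(*lev(0,.045,.19)); r.move_gripper(0,40)
print(r.read_q().round(2))
r.move_l(lev(0,.045)[0],v=.15,threshold=8)
f0=r.read_ft_force();print(f0.round(1),r.read_position().round(4))
r.move_l(lev(0,.018)[0],v=.06,threshold=8)
for th in np.arange(.1,1.5,.1):
    r.movep(*lev(th,.018)); F=r.read_ft_force()
    print(round(th,1),F.round(1),round(r.read_t(),1))
    if np.linalg.norm(F-f0)>20: break
E
```

```text
[-0.26  0.25  2.05 -0.    0.85 -1.56]
[ 0.1 -0.8 -0.3] [ 0.4373 -0.1058  0.0725]
0.1 [ 0.8 -0.9 -0.8] 26.9
0.2 [-0.6 -0.7 -1.2] 27.1
0.3 [-1.2 -0.4 -0.6] 27.4
0.4 [-0.9 -0.4  0.3] 27.6
0.5 [ 0.3  0.1 -0.2] 27.9
0.6 [ 0.4 -1.   0.2] 28.1
0.7 [-0.3 -0.2 -0.2] 28.4
0.8 [-1.   0.2  0.5] 28.6
0.9 [-0.4 -0.3  0.3] 28.9
1.0 [ 0.2 -0.1 -0.2] 29.1
1.1 [-0.6  0.4 -0.6] 29.4
1.2 [-0.3 -0.1 -0.3] 29.6
1.3 [1.2 0.  0.2] 29.9
1.4 [-0.2 -0.9  0.6] 30.1
```

Run:
```python
from h import *
r.movep(*lev(1.5,.018)); r.movep(*lev(1.57,.018))
print(r.read_ft_force().round(1))
hit=r.move_l(lev(1.57,.002)[0],v=.02,threshold=7)
p=r.read_position();u=np.array([np.cos(Y-1.57),np.sin(Y-1.57)]);n=np.array([-u[1],u[0]])
print(hit,"off",(p[:2]-H)@n,r.read_ft_force().round(1),r.read_t())
r.wait(.2)
r.move_l(lev(1.57,.04)[0],v=.1); r.move_l(lev(1.57,.04,.2)[0],v=.2)
r.movep([0.40,-0.2,0.27],down(-np.pi/2-0.27))
im,w=look("w4");P=w.reshape(-1,3)
hsv=cv2.cvtColor(im,cv2.COLOR_BGR2HSV)
k=((hsv[...,0]>22)&(hsv[...,0]<35)&(hsv[...,1]>130)).reshape(-1)&(P[:,2]>.06)&(P[:,2]<.09)
s=P[k];print(len(s),cv2.minAreaRect((s[:,:2]*1000).astype(np.float32)),s.mean(0))
s=P[(P[:,2]>.1)&(P[:,2]<.12)&(np.hypot(P[:,0]-.444,P[:,1]+.242)<.025)]
print(cv2.minAreaRect((s[:,:2]*1000).astype(np.float32)),np.median(s[:,2]),r.read_t())
```

```text
[2.3 8.8 0.5]
True off 0.0195589071639766 [0.8 3.4 2.2] 30.8667
661 ((515.8326416015625, -179.75096130371094), (13.088635444641113, 47.83663558959961), 74.34445190429688) [ 0.51612551 -0.18035898  0.07738107]
((444.2446594238281, -241.54144287109375), (9.132719993591309, 29.207130432128906), 76.12711334228516) 0.11093011731331283 33.5
```

View pics/w4.png

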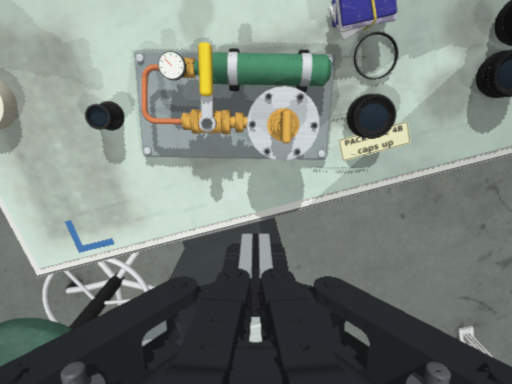

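The lever now lies across the pipe, from about (205,45) to (207,122). It has turned 90.2° by its edges, and the force rose from about 1 N to 9 N at the stop. The tab hasn't moved, the lens, sachets and loupe look undisturbed, and the arm is clear.

Run:
```python
from cell import r
r.job_done(); print(r.read_t())
```

```text
the job is handed in; nothing more can be done
the job is handed in; nothing more can be done
```

I tightened the vent plug until it was snug, then shut the valve, and handed the job in at about 33.5 s of the 72 s allowed.

- **Plug:** I turned it 3.15 rad clockwise. It started to bind at about 2.84 rad, and the moment then climbed at about 1.7 N m per rad, as specified. It held 0.55 N m by joint 6 torque, and the wrist moment agreed (0.56 N m, noisy). The camera showed the tab turned 3.13 rad and 1.2 mm lower, so the grip did not slip.
- **Regrip:** The first grip pressed down on the plug with about 18 N, so I regripped 2.5 mm higher while the plug was still turning freely.
- **Valve:** I pushed the lever round with closed fingers. The force rose to about 9 N at the stop. The final picture showed the lever turned 90.2° (1.57 rad) by its edges. A second estimate using the lever's hub came out 2.3° away from that; I put it down to my less certain hub position.
- **Final checks:** The plug tab read 76.1° in the last, more distant picture, against 74.5° close up. I took this as measurement scatter. The lens, sachets and loupe looked unmoved. The brush was out of that picture, but the arm never went near it. The gripper was clear of everything.

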